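# Slide the slat into its notch and lock it with the turn button

### The arm

A 6-joint arm with a two-finger parallel gripper is mounted at the origin on the work surface. World frame = base frame: x ahead of the robot, y to its left, z up, the work surface at z = 0. Lengths are in m, angles in degrees, forces in N, time in s.
With the tool pointing down it reaches from about 0.4 to 0.825 m from the base axis. Payload 7 kg.
Tool frame: the origin (TCP) lies between the finger pads; the fingertips stand 22 mm ahead of it and the grasp point (between the pads) lies 3 mm ahead of it; z points along the fingers, y is the line along which they close (so a half turn about z gives the same grasp; the last joint's range is limited). The gripper opens to 88 mm and grips with 3 to 60 N. Pads are 19 mm wide; open, the fingers measure 130 mm over their backs; the gripper's body (78 mm by 193 mm) begins 47 mm behind the grasp point.
Start: joints at [-57.691, 20.546, 0.682, 0, -70.136, -16.507], TCP at [0.184, -0.649, 0.249] pointing down, gripper open.
Joint ranges: [-176.03, 176.03], [-82.01, 121.73], [-58.28, 71.71], [-173.87, 95.51], [-174.79, -0.11], [-173.66, 173.66]. Speed limits (degrees/s): [136.94, 136.94, 172.46, 180, 180, 180].

### API

Orientations are given as [roll, pitch, yaw] about the fixed x, y, z axes, in that order (R = Rz(yaw) Ry(pitch) Rx(roll)).
In Python, from plant import ctrl gives the robot as it stands.
- The arm moves only by the tool apply_moves, never from a script. Its argument "targets" is a list of rows, each an object with "travel": the shift along the tool's x, y, z in mm, a list of three; "roll": the turn about the tool's z in degrees; "jaw": the finger opening in mm, from 0 to 87.6. In form: [{"travel": [tx, ty, tz], "roll": roll, "jaw": jaw}, ...]. A call has 1 to 10 rows; each row shifts and turns the commanded pose from where the row before left it, along the tool's axes as they then stand; what a row does not reach is not made up. A row lasts 1/10 s, in which the tool goes at most 50 mm and 8.59 degrees, less where a joint would pass 70% of its speed; a pose out of reach is approached as far as the arm can. A call with a gripper value outside its range is refused whole. The fingers move at their own pace and stop on an object; the grip force is fixed at half the most. Time passes only in rows, so rows that do not move let the fingers close. It gives the time, the measured TCP pose, the force, the opening and the grip force at its end, in the units of the state.
- ctrl.get_obs(): the state, without advancing time (a new reading comes with each control period).
- ctrl.snapshot(name): name is "scene" or "side" or "wrist"; returns the picture (480x640x3 uint8, red, green, blue); there is no depth.
- ctrl.calibration(name): a dict with "K" (3x3 intrinsics, pixels), "extrinsics" (4x4, takes a point from camera to world coordinates); the wrist camera has in their place "hand_eye" (4x4, takes a point from camera to tool coordinates, whose origin is the TCP and whose axes are the flange's). Camera axes: x right, y down, z forward; pixel columns grow to the right and rows downward; lengths in m; the calibration is good to about 2 mm. A picture is of the moment at which its call begins: read the wrist's pose just before it. calibration takes no time and is no camera call.
- ctrl.close_job(): hands the job in; it is judged then, once.
The state is a dict: "clock": time; "joint_pos": joint angles; "qvel": joint speeds; "tau": joint torques, N m; "tool_pos": TCP position; "orientation": TCP orientation; "force": force on the tool from outside, world axes, zero at the start; "moment": the same for the moment, N m; "opening": finger opening in m; "gripper_force": force on a finger pad.
Only numpy, scipy, OpenCV 4.12 (cv2) and the standard library are available. Lean on these libraries where they do the work, as an engineer would, in place of code of your own. Each camera call takes 0.05 s, during which the arm holds its last target. There are 200 camera calls.

### The job

Two slats lie across the wooden rails of the assembly frame, one on each side of the notch. Push the narrower slat along the rails with the fingertips, never lifting it, until it drops fully home in the notch, then push the wooden turn button round over its end until it stops, square across the slat. Leave the wide slat and the small things in and right beside the frame where they are, and finish clear of everything.

Things in the scene. Friction and masses are not known exactly. Their poses are not given: they have to be found in the camera images.
- frame: Fixed: plywood base 235 x 500 x 12 mm with two oak rails along its y. Origin under its centre at bench level; +x roughly away from the robot (yaw within 0.3). Each rail has an inner ledge (|x| 51.5 to 81.5 mm, top z 40 mm) on which slats slide and an outer lip (|x| 81.5 to 107.5 mm, top z 49 mm) guiding their ends. Rails 490 mm long, ends open, free gap between ledges down to z 12 mm.
- notch (a point): Centre of the locating notch, mid-way between the rails, at notch floor height (z 30 mm), straight above the frame's origin, axes as the frame's. There both ledges are cut down by 10 mm over 85 mm of length (frame y -42.5 to 42.5 mm).
- slat: Narrower slat, loose pale wood: 160 mm across the rails (x), 80 mm along them (y), 18 mm thick, 0.11 to 0.23 kg. Origin: centre of its underside. Starts on the ledges (underside z 40 mm), 140 to 165 mm from the notch on its -y or +y side. Slides at about 1 N, drops 10 mm by itself once over the notch (underside z 30, top z 48 mm, 2.5 mm play each way); the notch's far wall then stops it.
- wide_slat: The wide slat, like the other but 110 mm along the rails, too wide for the notch. It lies on the opposite side of the notch, to be left alone. Origin at the centre of its underside.
- turn_button (a joint): Angle of a dark bar, 20 mm wide, z 51.5 to 69.5 mm, on the far (frame +x) lip, turning about a screw and reaching 60 mm from it. 0 = open, pointing along the lip to frame -y; grows clockwise from above; 1.57 = closed at its stop, pointing to frame -x over the slat's end; below 0 it points outward. Starts -0.4 to 0.1, stays where left, about 1.5 N to move. Cannot pass over a slat that is not down.
- button_pivot (a point): On the turn button's screw axis, at half the height of the bar (z = 60.5 mm); axes as the frame's. At frame x = 94.5 mm, y = 0.
- button_end (a point): Middle of the free end face of the turn button, 60 mm from its pivot, at half its height (z = 60.5 mm); its y axis points from the end to the pivot.
- glue: Bystander: white glue bottle, upright, 54 mm diameter, 110 mm tall; origin under its base
- offcut: Bystander: block of pale wood 45 x 70 x 40 mm; origin under its centre
- tape_measure: Bystander: black tape measure 65 x 38 x 60 mm standing on edge; origin under its centre
- screw_pot: Bystander: open steel pot 70 mm wide, 60 mm tall; origin under its base
- pencil: Bystander: flat red carpenter's pencil, 140 mm long, 7 mm wide, 10 mm tall, lying on the frame's base board between the rails (its top at 22 mm); origin under its centre
Things that resemble listed ones, but are neither listed nor needed, are in the scene too. Leave any blue or green look-alike of the slat alone.

How it is judged (in metres and radians):
On the way, in this order (a step that is already met when the one before it is completed fails the run):
1. the narrower slat has dropped into the notch while the turn button is still open (z of slat in the frame of frame between 0.027 and 0.033 m and y of slat in the frame of frame between -0.005 and 0.005 m and angle between the z axis of slat and the z axis of frame, either way round below 0.04 rad and angle between the y axis of slat and the y axis of frame, either way round below 0.06 rad and value of joint turn_button below 0.7 rad), for 0.2 s.
2. the turn button is closed over the seated slat (z of slat in the frame of frame between 0.027 and 0.033 m and y of slat in the frame of frame between -0.005 and 0.005 m and angle between the z axis of slat and the z axis of frame, either way round below 0.04 rad and angle between the y axis of slat and the y axis of frame, either way round below 0.06 rad and value of joint turn_button above 1.4 rad), for 0.2 s.
At the end, for the whole second after the job is handed in: The narrower slat lies at rest, flat in the notch: underside within 3 mm of the notch floor, within 5 mm of its middle along the rails, level within 0.04 rad, square within 0.06 rad; the turn button is closed over it (above 1.4 rad); the wide slat is within 20 mm of where it was (all of step 2 and linear speed of slat below 0.01 m/s and distance of wide_slat from where it was at the start of the episode below 0.02 m); the robot touches nothing.
It fails at once if the slat is lifted off the rails (12 mm or more above its sliding height) (z of slat in the frame of frame above 0.052 m).
It fails at once if the wide slat is moved 20 mm or more (distance of wide_slat from where it was at the start of the episode above 0.02 m).
It fails at once if a bystander is moved 30 mm or more (distance of any of glue, offcut, tape_measure, screw_pot, pencil from where it was at the start of the episode above 0.03 m).
It also fails if it takes over 48 s, if anything falls off the work surface, if the arm or the gripper's body presses on something with over 40 N, if the wrist force passes 120 N, or if a joint passes its speed limit or range.

## Working session

There is one attempt and no reset: what is moved stays moved. The work goes in short steps, Python scripts to look and compute and a tool call to move; the robot and the scene stay as the last step left them, time stands still between calls to the robot, and variables do not carry over. Pictures are saved under pics/ and viewed, at most 10 in all, crops included, and the job is handed in when it is done.

Besides the shell and the picture viewer there is one more tool, called after "Emit:" as name([rows], argument=value, ...), one row to a line, values as JSON. apply_moves: Moves the arm, as the interface text tells. Its arguments: {"type":"object","properties":{"targets":{"type":"array","items":{"type":"object","properties":{"travel":{"type":"array","items":{"type":"number"}},"roll":{"type":"number"},"jaw":{"type":"number"}}}}},"required":["targets"]}

```bash
mkdir -p pics
python3 - <<'E'
from plant import ctrl
import cv2,numpy as np
for n in("scene","side"):
    cv2.imwrite(f"pics/{n}0.png",ctrl.snapshot(n)[:,:,::-1]); c=ctrl.calibration(n); print(np.round(c["K"],1).tolist(),np.round(c["extrinsics"],3).tolist())
print(ctrl.calibration("wrist"));print(ctrl.get_obs())
E
```

```text
[[464.2, 0.0, 313.3], [0.0, 464.2, 236.4], [0.0, 0.0, 1.0]] [[0.097, 0.615, -0.783, 1.292], [0.995, -0.067, 0.07, 0.007], [-0.009, -0.786, -0.619, 0.627], [0.0, 0.0, 0.0, 1.0]]
[[486.9, 0.0, 316.9], [0.0, 486.9, 242.3], [0.0, 0.0, 1.0]] [[-0.793, -0.316, 0.521, 0.138], [-0.609, 0.393, -0.689, 0.608], [0.013, -0.864, -0.504, 0.466], [0.0, 0.0, 0.0, 1.0]]
{'K': array([[378.00128019,   0.        , 318.28134772],
       [  0.        , 378.00128019, 245.17685529],
       [  0.        ,   0.        ,   1.        ]]), 'hand_eye': array([[-7.11369133e-04, -9.66150951e-01, -2.57976419e-01,
         6.84347955e-02],
       [ 9.99999555e-01, -8.47199660e-04,  4.15363315e-04,
        -8.19381277e-04],
       [-6.19861197e-04, -2.57976009e-01,  9.66151124e-01,
        -1.35506401e-01],
       [ 0.00000000e+00,  0.00000000e+00,  0.00000000e+00,
         1.00000000e+00]])}
{'clock': 0.1, 'joint_pos': array([-5.76903149e+01,  2.05880867e+01,  6.40087197e-01, -1.83888614e-02,
       -7.01375099e+01, -1.65056495e+01]), 'qvel': array([ 0.04733018, -0.05261576,  0.1009854 , -0.00738425,  0.11788757,
       -0.05183408]), 'tau': array([-7.81275994e-04, -5.84162307e+01,  2.93752456e+01,  7.01536015e+00,
        1.02368620e-02, -6.75610181e-05]), 'tool_pos': array([ 0.18368975, -0.64910189,  0.24771387]), 'orientation': array([ 1.79913102e+02, -7.72107821e-03, -1.64202219e+02]), 'force': array([-0.10572485, -0.35491406, -0.5904839 ]), 'moment': array([-0.00193726, -0.05440816, -0.00665072]), 'gripper_force': 0.0, 'opening': 0.08746494140355161}
```

View pics/scene0.png

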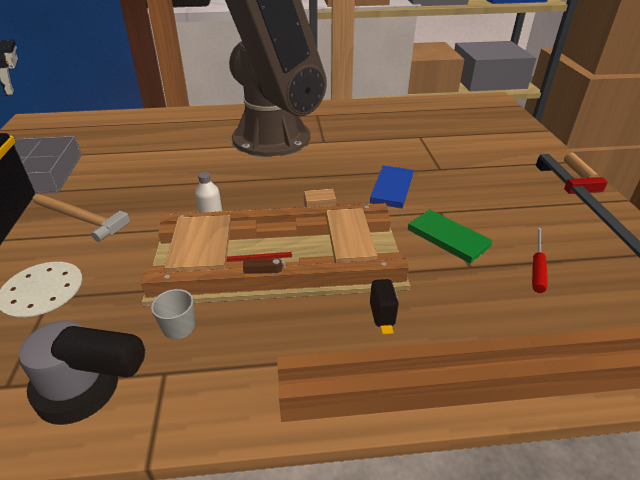

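View pics/side0.png

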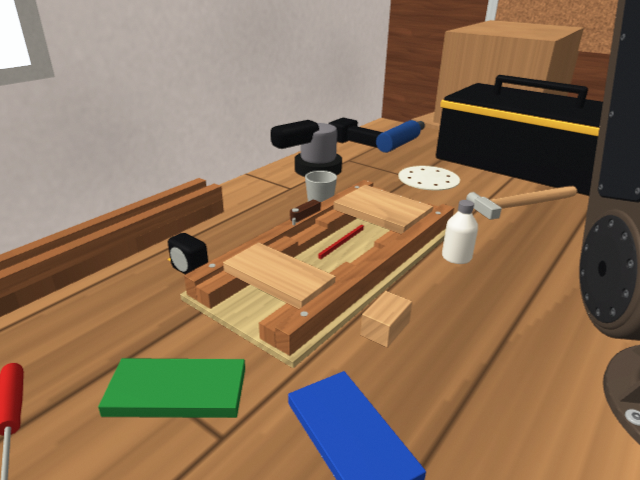

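The scene view looks back towards the robot, so image right is +y. Possible slats:
- The pale slat at (200,242) is about 60 px wide, so it is the wide one.
- The pale slat at (351,235) is about 43 px wide, so it is the narrower one and my target.
- The blue (392,186) and green (450,236) blocks are look-alikes.
- The offcut is at (320,197).

The button is at (262,266), pointing to -y from its screw at about (283,264). I'll check this in a close crop.

Run:
```python
import cv2
i=cv2.imread("pics/scene0.png")[190:310,135:415]
cv2.imwrite("pics/crop1.png",cv2.resize(i[:, :],None,fx=2.85,fy=2.85,interpolation=cv2.INTER_CUBIC))
```

```text
(no output)
```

View pics/crop1.png

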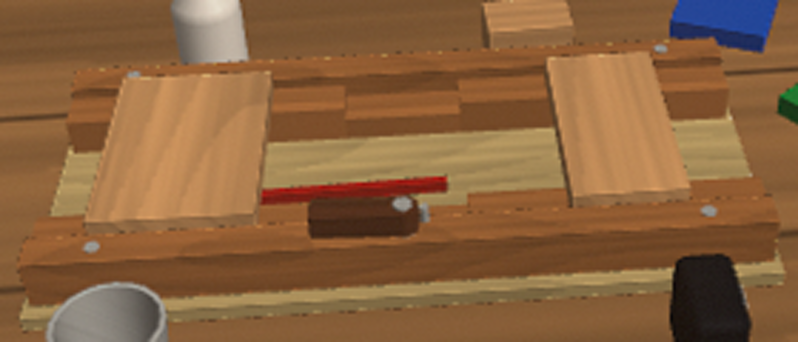

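The crop shows the narrower slat's top corners at (547,57), (652,52), (689,188) and (574,196). The button's screw is at (402,203), with its free end at about (308,217). Next I fit the frame pose.

```bash
cat > h.py <<'E'
from plant import ctrl
import numpy as np,cv2
from scipy.optimize import least_squares
def cam(n,o=None):
    c=ctrl.calibration(n)
    if n!="wrist": return c["K"],c["extrinsics"]
    from scipy.spatial.transform import Rotation as R
    o=o or ctrl.get_obs(); T=np.eye(4);T[:3,:3]=R.from_euler("xyz",o["orientation"],degrees=True).as_matrix();T[:3,3]=o["tool_pos"]
    return c["K"],T@c["hand_eye"]
def pix2w(px,z,KE):
    K,E=KE; d=E[:3,:3]@np.linalg.solve(K,[px[0],px[1],1]); return E[:3,3]+d*(z-E[2,3])/d[2]
def w2pix(p,KE):
    K,E=KE; q=K@(E[:3,:3].T@(np.asarray(p)-E[:3,3])); return q[:2]/q[2]
def toframe(p,F):
    c,s=np.cos(F[2]),np.sin(F[2]); d=p[:2]-F[:2]; return np.array([c*d[0]+s*d[1],-s*d[0]+c*d[1]])
def toworld(q,F):
    c,s=np.cos(F[2]),np.sin(F[2]); return np.array([F[0]+c*q[0]-s*q[1],F[1]+s*q[0]+c*q[1]])
E
python3 - <<'E'
from h import *
KE=cam("scene"); u=lambda a:(a[0]/2.85+135-.3,a[1]/2.85+190-.3)
obs=[((22,267),(.1075,-.245),.049),((778,229),(.1075,.245),.049),((75,72),(-.1075,-.245),.049),((717,40),(-.1075,.245),.049),((402,203),(.0945,0),.072)]
W=[pix2w(u(a),z,KE)[:2] for a,_,z in obs]
r=least_squares(lambda F:np.concatenate([toworld(q,F)-w for (_,q,_),w in zip(obs,W)]),[.6,0,0])
F=r.x;print("F",F,np.round(r.fun*1000,1)); np.save("F.npy",F)
for n,P in dict(nar=[(547,57),(652,52),(689,188),(574,196)],wide=[(122,76),(271,71),(257,218),(86,222)]).items():
    print(n,np.round([toframe(pix2w(u(p),.058,KE),F)*1000 for p in P],1).tolist())
print("btn end top corners",[np.round(toframe(pix2w(u(p),.0695,KE),F)*1000,1).tolist() for p in [(308,202),(310,216)]])
print("world notch",F[:2],"slat",toworld((0,.15),F),"pivot",toworld((.0945,0),F),np.degrees(F[2]))
E
```

```text
F [ 0.5631617  -0.00215555 -0.02617926] [ 1.  -5.3 -2.2  3.9 -2.   0.9 -0.3  1.1  3.5 -0.5]
nar [[-82.5, 109.4], [-82.5, 188.8], [75.3, 188.7], [77.1, 112.3]]
wide [[-84.4, -205.8], [-81.6, -96.2], [82.1, -93.7], [77.0, -203.4]]
btn end top corners [[82.3, -59.8], [95.9, -57.8]]
world notch [ 0.5631617  -0.00215555] slat [0.56708814 0.14779305] pivot [ 0.65762931 -0.00462921] -1.499961394077958
```

Every size agrees with the description: the slat is 79 x 158 mm at frame y ≈ +150, the wide one is at -150, and the frame is at (0.563, -0.002) with yaw -1.5°. First I roll to yaw -91.5°, so tool x = frame -y and tool y = frame -x.

Emit:
apply_moves([
  {"travel": [0,0,0],"roll": -8.08,"jaw": 44},
  {"travel": [0,0,0],"roll": -8.08,"jaw": 44},
  {"travel": [0,0,0],"roll": -8.08,"jaw": 44},
  {"travel": [0,0,0],"roll": -8.08,"jaw": 44},
  {"travel": [0,0,0],"roll": -8.08,"jaw": 44},
  {"travel": [0,0,0],"roll": -8.08,"jaw": 44},
  {"travel": [0,0,0],"roll": -8.08,"jaw": 44},
  {"travel": [0,0,0],"roll": -8.08,"jaw": 44},
  {"travel": [0,0,0],"roll": -8.06,"jaw": 44},
])

```text
clock: 1.0
tool_pos: [0.1837, -0.6492, 0.248]
orientation: [180.0, 0.1, -91.2]
force: [0.5, -0.1, -0.0]
opening: 0.0443
gripper_force: 0.0
```

Emit:
apply_moves([
  {"travel": [-37,-30,0],"roll": 0,"jaw": 44},
  {"travel": [-37,-30,0],"roll": 0,"jaw": 44},
  {"travel": [-37,-30,0],"roll": 0,"jaw": 44},
  {"travel": [-37,-30,0],"roll": 0,"jaw": 44},
  {"travel": [-37,-30,0],"roll": 0,"jaw": 44},
  {"travel": [-37,-30,0],"roll": 0,"jaw": 44},
  {"travel": [-37,-30,0],"roll": 0,"jaw": 44},
  {"travel": [-37,-30,0],"roll": 0,"jaw": 44},
  {"travel": [-37,-30,0],"roll": 0,"jaw": 44},
  {"travel": [-37,-30,0],"roll": 0,"jaw": 44},
])

```text
clock: 2.0
tool_pos: [0.4942, -0.2856, 0.2485]
orientation: [180.0, 0.0, -91.5]
force: [-0.3, 0.5, -0.5]
opening: 0.0438
gripper_force: 0.0
```

Emit:
apply_moves([
  {"travel": [-40,-28,0],"roll": 0,"jaw": 44},
  {"travel": [-40,-28,0],"roll": 0,"jaw": 44},
  {"travel": [-45,-10,0],"roll": 0,"jaw": 44},
  {"travel": [-45,0,0],"roll": 0,"jaw": 44},
  {"travel": [-45,0,0],"roll": 0,"jaw": 44},
  {"travel": [-45,0,0],"roll": 0,"jaw": 44},
  {"travel": [-45,0,0],"roll": 0,"jaw": 44},
  {"travel": [-45,0,0],"roll": 0,"jaw": 44},
  {"travel": [-45,0,0],"roll": 0,"jaw": 44},
  {"travel": [-45,0,0],"roll": 0,"jaw": 44},
])

```text
clock: 3.0
tool_pos: [0.5703, 0.1525, 0.2484]
orientation: [180.0, -0.0, -91.5]
force: [0.7, 0.0, 0.4]
opening: 0.0441
gripper_force: 0.0
```

Run:
```python
from h import *
o=ctrl.get_obs(); print(o["tool_pos"]); im=ctrl.snapshot("wrist")[:,:,::-1]; cv2.imwrite("pics/w1.png",im)
F=np.load("F.npy");KE=cam("wrist",o)
for n,q,z in [("pivot",(.0945,0),.072),("notch+",(-.0515,.0425),.04),("notch-",(-.0515,-.0425),.04),("n+far",(.0515,.0425),.04)]: print(n,w2pix([*toworld(q,F),z],KE).round())
np.savez("w1.npz",K=KE[0],E=KE[1])
```

```text
[0.57033987 0.15250935 0.24841273]
pivot [196.  25.]
notch+ [384.  92.]
notch- [388. -23.]
n+far [262.  92.]
```

View pics/w1.png

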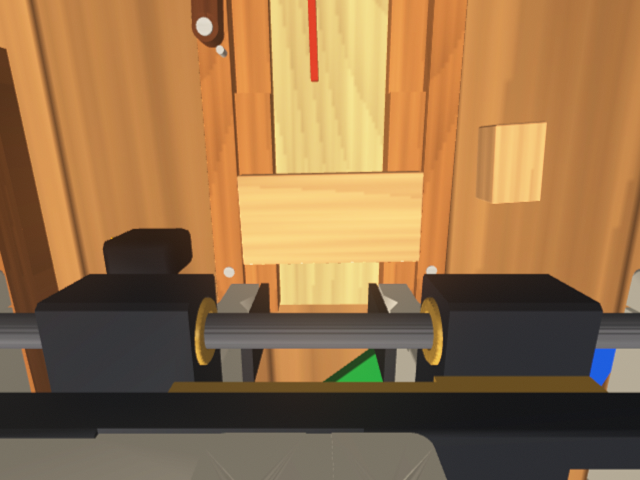

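The wrist view shows the button's screw at (204,27), the notch edge at row 92 with ledge corners (272,92) and (387,92), the slat top at (238,177), (422,173), (420,262), (242,265), and nothing in the way behind the slat. The frame sits about 5 mm nearer the robot than I fitted, so I refit it.

Run:
```python
from h import *
d=np.load("w1.npz");KE=(d["K"],d["E"])
obs=[((204,27),(.0945,0),.072),((272,92),(.0515,.0425),.04),((387.5,92),(-.0515,.0425),.04),((280,305),(.0515,.25),.012),((380,305),(-.0515,.25),.012),((273,173),(.0515,.13),.04),((386,173),(-.0515,.13),.04)]
W=[pix2w(a,z,KE)[:2] for a,_,z in obs]
def res(F):
    r=np.array([toworld(q,F)-w for (_,q,_),w in zip(obs,W)]); r[5:,1]=0; return r.ravel()
r=least_squares(res,np.load("F.npy"));F=r.x;print(F,np.degrees(F[2]),np.round(r.fun*1000,1).reshape(-1,2).tolist());np.save("F2.npy",F)
print("slat",[np.round(toframe(pix2w(p,.058,KE),F)*1000,1).tolist() for p in [(238,177),(422,173),(420,262),(242,265)]])
print("prepush",toworld((0,.215),F))
```

```text
[ 0.55765309 -0.00191771 -0.01662806] -0.9527174639793154 [[0.4, -0.3], [2.2, 0.8], [-2.7, -0.1], [-1.3, 0.3], [2.0, -0.8], [0.6, 0.0], [-1.2, 0.0]]
slat [[79.0, 111.2], [-77.4, 109.4], [-80.4, 188.6], [80.5, 189.9]]
prepush [0.56122796 0.21305257]
```

Emit:
apply_moves([
  {"travel": [-30,5,0],"roll": 0,"jaw": 44},
  {"travel": [-30,6,0],"roll": 0,"jaw": 44},
  {"travel": [0,0,40],"roll": 0,"jaw": 44},
  {"travel": [0,0,40],"roll": 0,"jaw": 44},
  {"travel": [0,0,40],"roll": 0,"jaw": 44},
  {"travel": [0,0,35],"roll": 0,"jaw": 44},
  {"travel": [0,0,20],"roll": 0,"jaw": 44},
  {"travel": [0,0,10],"roll": 0,"jaw": 44},
  {"travel": [0,0,0],"roll": 0,"jaw": 44},
])

```text
clock: 3.95
tool_pos: [0.5607, 0.2104, 0.0622]
orientation: [179.9, -0.1, -91.5]
force: [0.9, -0.3, 1.2]
opening: 0.0441
gripper_force: 0.0
```

Emit:
apply_moves([
  {"travel": [4,0,0],"roll": 0,"jaw": 44},
  {"travel": [4,0,0],"roll": 0,"jaw": 44},
  {"travel": [4,0,0],"roll": 0,"jaw": 44},
  {"travel": [4,0,0],"roll": 0,"jaw": 44},
  {"travel": [6,0,0],"roll": 0,"jaw": 44},
  {"travel": [6,0,0],"roll": 0,"jaw": 44},
  {"travel": [6,0,0],"roll": 0,"jaw": 44},
  {"travel": [6,0,0],"roll": 0,"jaw": 44},
  {"travel": [6,0,0],"roll": 0,"jaw": 44},
  {"travel": [6,0,0],"roll": 0,"jaw": 44},
])

```text
clock: 4.95
tool_pos: [0.5602, 0.1586, 0.0636]
orientation: [-180.0, 0.0, -91.5]
force: [0.3, 1.5, 0.6]
opening: 0.0441
gripper_force: 0.9
```

Emit:
apply_moves([
  {"travel": [6,0,0],"roll": 0,"jaw": 44},
  {"travel": [6,0,0],"roll": 0,"jaw": 44},
  {"travel": [6,0,0],"roll": 0,"jaw": 44},
  {"travel": [6,0,0],"roll": 0,"jaw": 44},
  {"travel": [6,0,0],"roll": 0,"jaw": 44},
  {"travel": [6,0,0],"roll": 0,"jaw": 44},
  {"travel": [6,0,0],"roll": 0,"jaw": 44},
  {"travel": [6,0,0],"roll": 0,"jaw": 44},
  {"travel": [6,0,0],"roll": 0,"jaw": 44},
  {"travel": [6,0,0],"roll": 0,"jaw": 44},
])

```text
clock: 5.95
tool_pos: [0.5584, 0.0984, 0.0636]
orientation: [180.0, -0.0, -91.5]
force: [1.3, 1.1, 0.3]
opening: 0.0437
gripper_force: 0.6
```

Emit:
apply_moves([
  {"travel": [5,0,0],"roll": 0,"jaw": 44},
  {"travel": [5,0,0],"roll": 0,"jaw": 44},
  {"travel": [4,0,0],"roll": 0,"jaw": 44},
  {"travel": [3,0,0],"roll": 0,"jaw": 44},
  {"travel": [3,0,0],"roll": 0,"jaw": 44},
  {"travel": [2,0,0],"roll": 0,"jaw": 44},
  {"travel": [2,0,0],"roll": 0,"jaw": 44},
  {"travel": [2,0,0],"roll": 0,"jaw": 44},
  {"travel": [2,0,0],"roll": 0,"jaw": 44},
])

```text
clock: 6.85
tool_pos: [0.5574, 0.0707, 0.0634]
orientation: [180.0, -0.0, -91.5]
force: [0.7, 0.4, -1.2]
opening: 0.044
gripper_force: 0.2
```

Emit:
apply_moves([
  {"travel": [2,0,0],"roll": 0,"jaw": 44},
  {"travel": [2,0,0],"roll": 0,"jaw": 44},
  {"travel": [2,0,0],"roll": 0,"jaw": 44},
  {"travel": [2,0,0],"roll": 0,"jaw": 44},
  {"travel": [2,0,0],"roll": 0,"jaw": 44},
  {"travel": [2,0,0],"roll": 0,"jaw": 44},
  {"travel": [2,0,0],"roll": 0,"jaw": 44},
  {"travel": [2,0,0],"roll": 0,"jaw": 44},
  {"travel": [2,0,0],"roll": 0,"jaw": 44},
  {"travel": [1,0,0],"roll": 0,"jaw": 44},
])

```text
clock: 7.85
tool_pos: [0.5572, 0.0518, 0.0636]
orientation: [180.0, -0.0, -91.5]
force: [-0.6, 0.3, 0.2]
opening: 0.0441
gripper_force: 0.2
```

Emit:
apply_moves([
  {"travel": [1,0,0],"roll": 0,"jaw": 44},
  {"travel": [1,0,0],"roll": 0,"jaw": 44},
  {"travel": [1,0,0],"roll": 0,"jaw": 44},
])

```text
clock: 8.15
tool_pos: [0.5572, 0.049, 0.0636]
orientation: [-180.0, 0.0, -91.5]
force: [0.4, 0.4, -0.3]
opening: 0.0437
gripper_force: 0.3
```

Run:
```python
from h import *
im=ctrl.snapshot("side")[:,:,::-1]; a=im[150:370,170:470]
im2=ctrl.snapshot("scene")[:,:,::-1][180:320,130:420]
o=np.zeros((600,800,3),np.uint8)
o[:,:0]=0
a=cv2.resize(a,(450,330),interpolation=cv2.INTER_CUBIC);b=cv2.resize(im2,(530,256),interpolation=cv2.INTER_CUBIC)
o[:330,:450]=a;o[335:591,:530]=b
cv2.imwrite("pics/s2.png",o)
```

```text
(no output)
```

View pics/s2.png

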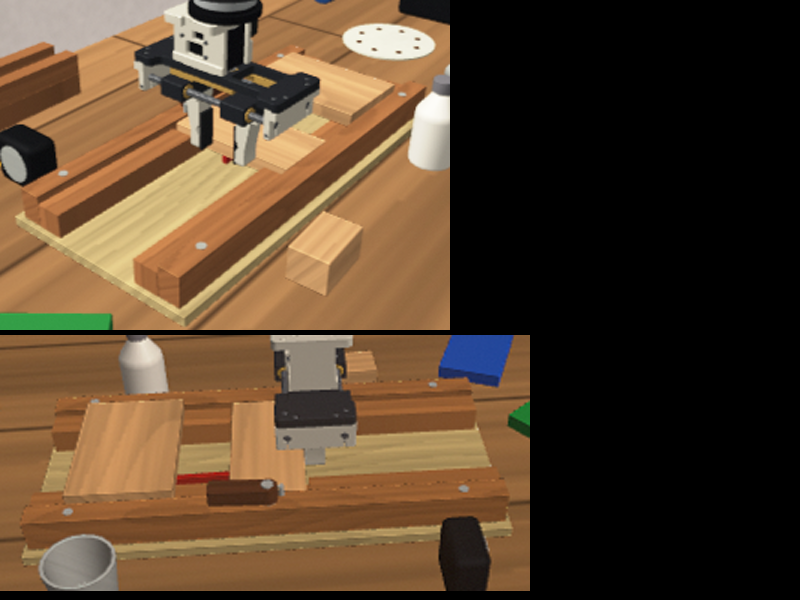

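The slat is over the notch in both views, but I can't tell whether it has dropped. I keep nudging until the far wall resists.

Emit:
apply_moves([
  {"travel": [1,0,0],"roll": 0,"jaw": 44},
  {"travel": [1,0,0],"roll": 0,"jaw": 44},
  {"travel": [0,0,0],"roll": 0,"jaw": 44},
])

```text
clock: 8.55
tool_pos: [0.5571, 0.047, 0.0636]
orientation: [-180.0, 0.0, -91.5]
force: [-0.2, 1.0, 0.2]
opening: 0.0438
gripper_force: 0.3
```

Emit:
apply_moves([
  {"travel": [1,0,0],"roll": 0,"jaw": 44},
  {"travel": [1,0,0],"roll": 0,"jaw": 44},
  {"travel": [0,0,0],"roll": 0,"jaw": 44},
])

```text
clock: 8.85
tool_pos: [0.5569, 0.0463, 0.0636]
orientation: [-180.0, 0.1, -91.5]
force: [-4.7, 9.6, 0.8]
opening: 0.0439
gripper_force: 4.4
```

The 9.6 N of resistance means the slat is against the far notch wall. I back off, rise and look.

Emit:
apply_moves([
  {"travel": [-8,0,0],"roll": 0,"jaw": 44},
  {"travel": [-10,0,0],"roll": 0,"jaw": 44},
  {"travel": [0,0,-45],"roll": 0,"jaw": 44},
  {"travel": [0,0,-45],"roll": 0,"jaw": 44},
  {"travel": [0,0,-45],"roll": 0,"jaw": 10},
  {"travel": [0,-35,0],"roll": 0,"jaw": 0},
  {"travel": [0,-35,0],"roll": 0,"jaw": 0},
  {"travel": [0,0,0],"roll": 0,"jaw": 0},
  {"travel": [0,0,0],"roll": 0,"jaw": 0},
])

```text
clock: 9.75
tool_pos: [0.6276, 0.0613, 0.1977]
orientation: [179.9, -0.0, -91.5]
force: [-1.2, -1.2, 0.1]
opening: 0.0095
gripper_force: 0.0
```

Run:
```python
from h import *
o=ctrl.get_obs(); print(o["tool_pos"],o["opening"]); im=ctrl.snapshot("wrist")[:,:,::-1]; cv2.imwrite("pics/w2.png",im)
F=np.load("F2.npy");KE=cam("wrist",o);np.savez("w2.npz",K=KE[0],E=KE[1])
print("pivot",w2pix([*toworld((.0945,0),F),.072],KE).round())
for z in(.048,.058): print(z,[w2pix([*toworld(q,F),z],KE).round().tolist() for q in[(.08,.04),(-.08,.04),(-.08,-.04),(.08,-.04)]])
```

```text
[0.6276469  0.06129363 0.19771117] 0.009476193375467496
pivot [280. 153.]
0.048 [[304.0, 206.0], [515.0, 204.0], [529.0, 91.0], [302.0, 94.0]]
0.058 [[304.0, 208.0], [522.0, 206.0], [537.0, 89.0], [302.0, 92.0]]
```

View pics/w2.png

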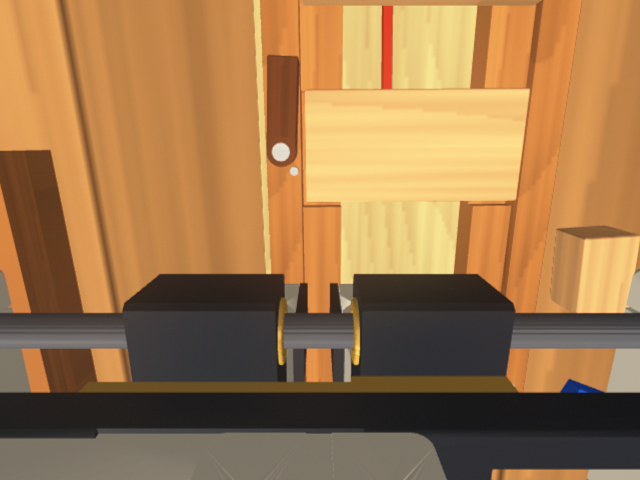

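The slat is seated. Its corners at (304,90), (529,89), (517,201), (304,203) match the predicted z = 48 mm outline, with a thin gap at its trailing edge. The button is at about 0 rad, with its screw at (281,152) exactly where predicted and its end at (282,56). Next I bring the closed fingers outside the button's +x face.

Emit:
apply_moves([
  {"travel": [38,-24,0],"roll": 0,"jaw": 0},
  {"travel": [38,-24,0],"roll": 0,"jaw": 0},
  {"travel": [39,-24,0],"roll": 0,"jaw": 0},
  {"travel": [0,0,40],"roll": 0,"jaw": 0},
  {"travel": [0,0,40],"roll": 0,"jaw": 0},
  {"travel": [0,0,30],"roll": 0,"jaw": 0},
  {"travel": [0,0,9],"roll": 0,"jaw": 0},
  {"travel": [0,0,0],"roll": 0,"jaw": 0},
])

```text
clock: 10.6
tool_pos: [0.6954, -0.0555, 0.0786]
orientation: [179.8, -0.0, -91.5]
force: [-0.1, -0.5, 0.4]
opening: 0.0005
gripper_force: 0.0
```

Run:
```python
from h import *
o=ctrl.get_obs(); print(o["tool_pos"],o["force"],toframe(o["tool_pos"],np.load("F2.npy"))*1000)
im=ctrl.snapshot("scene")[:,:,::-1][180:340,130:420]; cv2.imwrite("pics/s3.png",cv2.resize(im,None,fx=2.7,fy=2.7,interpolation=cv2.INTER_CUBIC))
```

```text
[ 0.69544602 -0.05552093  0.07859036] [-0.07845504 -0.4919481   0.43627674] [138.66515768 -51.30469331]
```

View pics/s3.png

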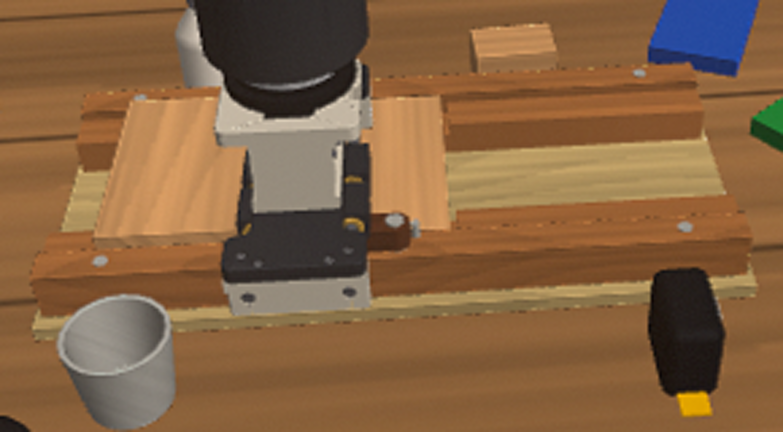

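The gripper is outside the button and clear of the pot, and the screw is at (395,220) in the crop. Now I push along the arc.

Emit:
apply_moves([
  {"travel": [1,6,0],"roll": 0,"jaw": 0},
  {"travel": [1,6,0],"roll": 0,"jaw": 0},
  {"travel": [1,6,0],"roll": 0,"jaw": 0},
  {"travel": [0,6,0],"roll": 0,"jaw": 0},
  {"travel": [0,6,0],"roll": 0,"jaw": 0},
  {"travel": [-2,6,0],"roll": 0,"jaw": 0},
  {"travel": [-2,6,0],"roll": 0,"jaw": 0},
  {"travel": [-3,6,0],"roll": 0,"jaw": 0},
])

```text
clock: 11.45
tool_pos: [0.648, -0.0506, 0.0796]
orientation: [180.0, -0.0, -91.5]
force: [0.8, -4.0, 1.3]
opening: 0.0005
gripper_force: 1.5
```

Emit:
apply_moves([
  {"travel": [-4,4,0],"roll": 0,"jaw": 0},
  {"travel": [-4,4,0],"roll": 0,"jaw": 0},
  {"travel": [-4,4,0],"roll": 0,"jaw": 0},
  {"travel": [-4,2,0],"roll": 0,"jaw": 0},
  {"travel": [-4,2,0],"roll": 0,"jaw": 0},
  {"travel": [-4,2,0],"roll": 0,"jaw": 0},
  {"travel": [-3,1,0],"roll": 0,"jaw": 0},
])

```text
clock: 12.15
tool_pos: [0.6303, -0.024, 0.0794]
orientation: [180.0, -0.1, -91.5]
force: [5.5, -24.1, -7.1]
opening: 0.0005
gripper_force: 11.6
```

24 N at tool y = -21 mm in the frame, which is about the closed position. I back off and look.

Emit:
apply_moves([
  {"travel": [10,0,0],"roll": 0,"jaw": 0},
  {"travel": [12,0,0],"roll": 0,"jaw": 0},
  {"travel": [0,0,-40],"roll": 0,"jaw": 0},
  {"travel": [0,0,-45],"roll": 0,"jaw": 0},
  {"travel": [-45,0,-45],"roll": 0,"jaw": 0},
  {"travel": [-45,0,0],"roll": 0,"jaw": 0},
  {"travel": [-20,0,0],"roll": 0,"jaw": 0},
  {"travel": [0,0,0],"roll": 0,"jaw": 0},
  {"travel": [0,0,0],"roll": 0,"jaw": 0},
])

```text
clock: 13.05
tool_pos: [0.6325, 0.0557, 0.2]
orientation: [-180.0, 0.0, -91.4]
force: [-0.3, 0.1, 0.2]
opening: 0.0003
gripper_force: 0.0
```

Run:
```python
from h import *
o=ctrl.get_obs(); print(o["tool_pos"]); im=ctrl.snapshot("wrist")[:,:,::-1]; cv2.imwrite("pics/w4.png",im)
F=np.load("F2.npy");KE=cam("wrist",o)
print("piv",w2pix([*toworld((.0945,0),F),.072],KE).round(),"end",w2pix([*toworld((.0345,0),F),.0695],KE).round())
print([w2pix([*toworld(q,F),.048],KE).round().tolist() for q in[(.08,.04),(-.08,.04),(-.08,-.04),(.08,-.04)]])
```

```text
[0.63251459 0.0557274  0.20000543]
piv [289. 161.] end [376. 160.]
[[312.0, 212.0], [520.0, 211.0], [534.0, 100.0], [310.0, 102.0]]
```

View pics/w4.png

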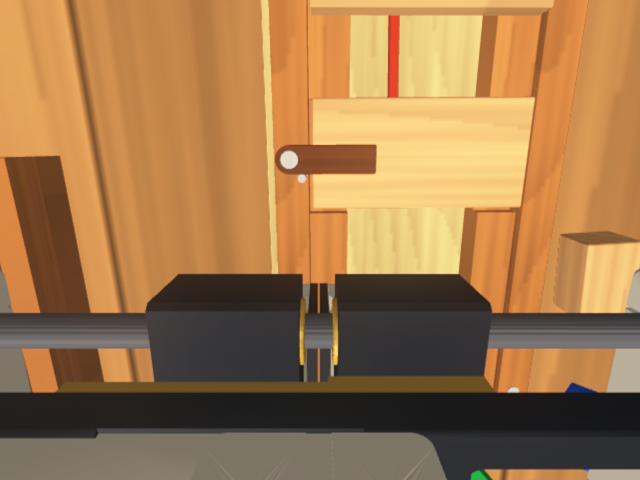

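The button lies square across the slat: its end is at (376,159) against a predicted (376,160), and its screw is at (289,160). The slat outline still matches the seated one, and the gripper is well clear at z = 0.2 m.

```bash
python3 -c "
from plant import ctrl
print(ctrl.close_job())"
```

```text
the job is handed in; nothing more can be done
None
```

The narrower slat is seated in the notch with the turn button closed square across it, the arm finished clear of everything, and the job is handed in; `close_job` gave no verdict.

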